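# Fit the grinder lid and hold it at the half-way pulse position

### The job

Fit the bar-handled lid onto the spice grinder's base with its lugs down through the slots until it sits flat, then twist it clockwise (seen from above) to the half-way mark, an eighth of a turn, where the grinder pulses; do not go on into the locking catch. The twist is sprung and turns back if let go, so finish still gripping the lid and holding it at the half-way mark; leave the round-knobbed cap and the other things standing where they are.

Things in the scene. Friction and masses are not known exactly. Their poses are not given: they have to be found in the camera images.
- grinder: Spice grinder base, fixed to the worktop: low white drum, 124 mm across, 74 mm high, open on top. Origin: centre of its underside, z up; its slots lie along +x and -x (same after a half turn). Raised ridges on the rim, both sides: one beside each slot (open), two 45 degrees clockwise from it (half-way, pulse), three at 90 degrees clockwise (locked).
- mouth (a point): Centre of the base's opening, 74 mm up, level with the top of its inward steel lip. Opening 60 mm wide, lip 8 mm thick; below it a well 77 mm wide, its floor 40 mm under the lip's top. Two slots in the lip, 17 mm wide, reaching 38 mm from the axis, along the base's +x and -x, let the lid's lugs down. Seated, the lid's disc rests on the lip and its origin is 26 mm below this point.
- half_mark (a point): Middle of one pair of half-way ridges on the base's rim (the other is straight across), 45 degrees clockwise from a slot, 49 mm from the axis; the lid's bar shall point to it. Beyond, from a lid turn of about 60 degrees, the lugs meet sprung catch balls (0.5 to 1 N m more) and at 90 degrees are locked behind them.
- lid: The grinder's own lid, loose, 0.14 to 0.24 kg, 66 mm high: black disc 88 mm across (26 to 32 mm up) with a straight upright bar on top. Origin: centre of the underside, z up. Below the disc a steel plug 54 mm wide, tapered to 42 mm over its lowest 8 mm, on which it stands on the worktop. Same after a half turn about z.
- bar (a point): Middle of the lid's bar handle, on the axis, 49 mm above the lid's origin: bar 56 mm long along the lid's x, 16 mm thick along y, standing from 32 to 66 mm above the origin.
- lug (a point): Outer end of one of the lid's two lugs (the other is straight across, along -x): under the bar's ends, 10 mm wide, 8 to 16 mm above the lid's origin, reaching 34 mm from the axis. Once twisted, lugs are caught under the lip with 2 mm of play.
- pulse_ring (a joint): Turn (rad) of the sprung ring in the base that the lugs push round: 0 at rest, grows as the lid is twisted clockwise seen from above, up to 1.5. A lug meets it after about 7 degrees of free play, so it reads some 0.12 less than the lid's turn: about 0.66 at half-way. Its spring pushes back with 0.05 N m at 0 and 0.13 N m at half-way.
- storage_cap: Bystander: loose black cap of the same disc and plug as the lid, also 66 mm high, but with a round knob 32 mm wide on top and no lugs. Origin: centre of the underside.
- spread_pot: Bystander: loose tub, 72 mm wide, 71 mm high. Origin: centre of the underside.
- salt_shaker: Bystander: loose shaker, 44 mm wide, 90 mm high. Origin: centre of the underside.
- spice_jar: Bystander: loose spice jar, 45 mm wide, 106 mm high. Origin: centre of the underside.
- garlic: Bystander: loose garlic bulb, 50 mm wide and high. Origin: centre of the underside.
- teaspoon: Bystander: loose teaspoon lying flat, 130 x 26 x 11 mm. Origin: centre of the underside.

How it is judged:
By the outcome, as a careful person would: the job done as asked, in the order asked, and still so for the second after the job is handed in, while the arm keeps its last pose, push and grip.
It also fails if it takes over 48 s, if anything falls off the work surface, if the arm or the gripper's body presses on something with over 40 N, if the wrist force passes 120 N, or if a joint passes its speed limit or range.

### The arm

A 7-joint arm with a two-finger parallel gripper is mounted at the origin on a cart in front of the work surface, level with it; the furniture and walls round the work are solid. World frame = base frame: x ahead of the robot, y to its left, z up, the work surface at z = 0. Lengths are in m, angles in rad, forces in N, time in s.
With the tool pointing down it reaches from about 0.425 to 0.95 m from the base axis. Payload 4.7 kg.
Tool frame: the origin (TCP) lies between the finger pads; the fingertips stand 25 mm ahead of it and the grasp point (between the pads) lies 6 mm ahead of it; z points along the fingers, y is the line along which they close (so a half turn about z gives the same grasp; the last joint's range is limited). The gripper opens to 85 mm and grips with 20 to 120 N. Pads are 22 mm wide; open, the fingers measure 114 mm over their backs; the gripper's body (76 mm by 85 mm) begins 54 mm behind the grasp point. The pads swing forward as they close: fully open they stand 13 mm farther back than shut.
Start: joints at [-1.216, 0.469, -0.049, 1.532, 0.024, 1.141, -0.082], TCP at [0.253, 0.626, 0.256] pointing down, gripper open.
Joint ranges: [-2.59, 2.59], [-0.33, 1.99], [-1.39, 1.29], [0.1, 2.45], [-1.04, 4.18], [0.21, 1.99], [-2.66, 2.66]. Speed limits (rad/s): [2.57, 2.57, 3.14, 3.14, 3.14, 3.14, 3.14].

### API

Orientations are given as a 3x3 rotation matrix whose columns are the frame's x, y, z axes.
In Python, from rig import * gives the robot as it stands. Calls block until the motion is done:
- movep(position, orientation): joint-space move of the TCP to a pose.
- move_l(position, attitude=None, feed=0.15, until_force=None): straight line of the TCP; attitude=None keeps the orientation; feed is the mean speed in m/s. With until_force (N) it stops when the force on the tool has changed by that much, and returns True; else False.
- move_joints(angles): joint-space move.
- command_gripper(opening, newtons=None): finger opening in m; newtons is the grip in N (None keeps the last); returns when the fingers have stopped.
- sleep(seconds).
- inverse_kinematics(position, orientation): joint angles nearest the present ones, or None.
- sense(): the state.
- camera(name): name is "scene" or "top" or "wrist"; returns (picture, depth): 384x512x3 uint8, red, green, blue; 384x512 float32, m along the optical axis (not along the pixel's ray), 0 where there is no reading.
- camera_params(name): a dict with "K" (3x3 intrinsics, pixels), "position" and "rotation" of the camera in the world; the wrist camera has in their place "tool_from_camera" (4x4, takes a point from camera to tool coordinates, whose origin is the TCP and whose axes are the flange's). Camera axes: x right, y down, z forward; pixel columns grow to the right and rows downward; lengths in m; the calibration is good to about 2 mm. A picture is of the moment at which its call begins: read the wrist's pose just before it. camera_params takes no time and is no camera call.
A pose or a line that the arm cannot do raises Unreachable and nothing moves.
- finish_job(): hands the job in; it is judged then, once.
The state is a dict: "time_s": time; "joint_pos": joint angles; "qd": joint speeds; "joint_efforts": joint torques, N m; "position": TCP position; "tcp_rot": TCP orientation; "wrist_force": force on the tool from outside, world axes, zero at the start; "ft_torque": the same for the moment, N m; "finger_gap": finger opening in m; "gripper_force": force on a finger pad.
Only numpy, scipy, OpenCV 4.12 (cv2) and the standard library are available. Lean on these libraries where they do the work, as an engineer would, in place of code of your own. Each camera call takes 0.05 s, during which the arm holds its last target. There are 200 camera calls.

## Working session

There is one attempt and no reset: what is moved stays moved. The work goes in short steps, each a Python script; the robot and the scene stay as the last script left them, time stands still between calls to the robot, and variables do not carry over. Pictures are saved under pics/ and viewed, at most 10 in all, crops included, and the job is handed in when it is done.

```bash
mkdir -p pics; python3 - <<'E'
from rig import *
import cv2,numpy as np
ims=[]
for n in("top","scene"):
    p,d=camera(n); np.savez(f'pics/{n}.npz',p=p,d=d); 
    c=camera_params(n); print(n,c['K'],c['position'],c['rotation'])
    cv2.imwrite(f'pics/{n}.png',cv2.resize(p[:,:,::-1],(800,600)))
print(camera_params("wrist")); print(sense()['position'],sense()['tcp_rot'],sense()['time_s'])
E
```

```text
top [[408.95784482   0.         257.45875455]
 [  0.         408.95784482 190.4781377 ]
 [  0.           0.           1.        ]] [0.32992672 0.05208545 1.16699644] [[ 0.12641301 -0.97153103  0.2003677 ]
 [-0.9919623  -0.12268005  0.03099035]
 [-0.00552696 -0.20267479 -0.97923051]]
scene [[417.01186359   0.         254.82977474]
 [  0.         417.01186359 203.54717132]
 [  0.           0.           1.        ]] [0.0059091  0.99639183 0.76008838] [[-0.87570868 -0.25277831  0.41138478]
 [-0.48273352  0.47623289 -0.73496298]
 [-0.01013227 -0.84220268 -0.53906584]]
{'K': array([[264.92149285,   0.        , 256.04124535],
       [  0.        , 264.92149285, 188.95115968],
       [  0.        ,   0.        ,   1.        ]]), 'tool_from_camera': array([[-1.27399098e-03, -9.47388484e-01, -3.20083484e-01,
         8.25217670e-02],
       [ 9.99999112e-01, -1.08167168e-03, -7.78629837e-04,
         8.65321321e-04],
       [ 3.91439700e-04, -3.20084192e-01,  9.47389021e-01,
        -1.17394495e-01],
       [ 0.00000000e+00,  0.00000000e+00,  0.00000000e+00,
         1.00000000e+00]])}
[0.2525438  0.62546511 0.25537938] [[-9.27268919e-01  3.74395526e-01 -5.84080195e-04]
 [ 3.74395975e-01  9.27267484e-01 -1.63305737e-03]
 [-6.98108003e-05 -1.73296061e-03 -9.99998496e-01]] 0.1
```

View pics/top.png

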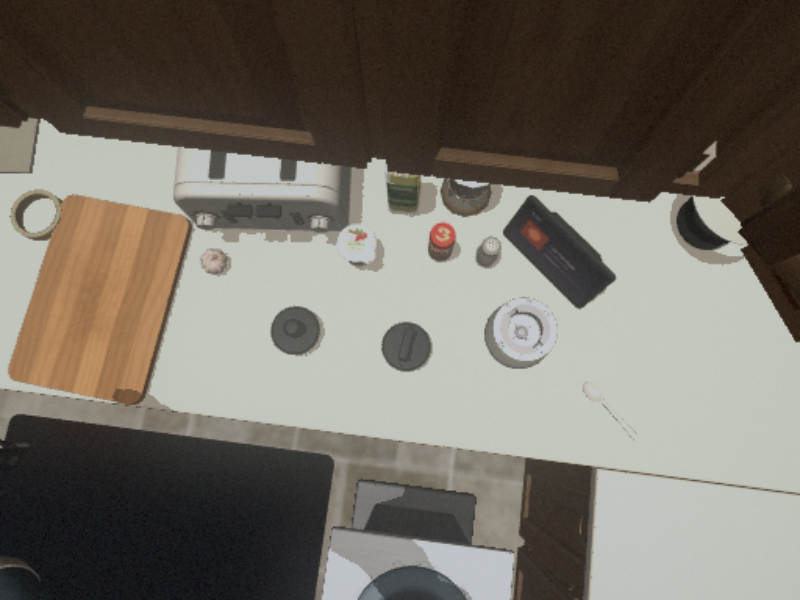

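View pics/scene.png

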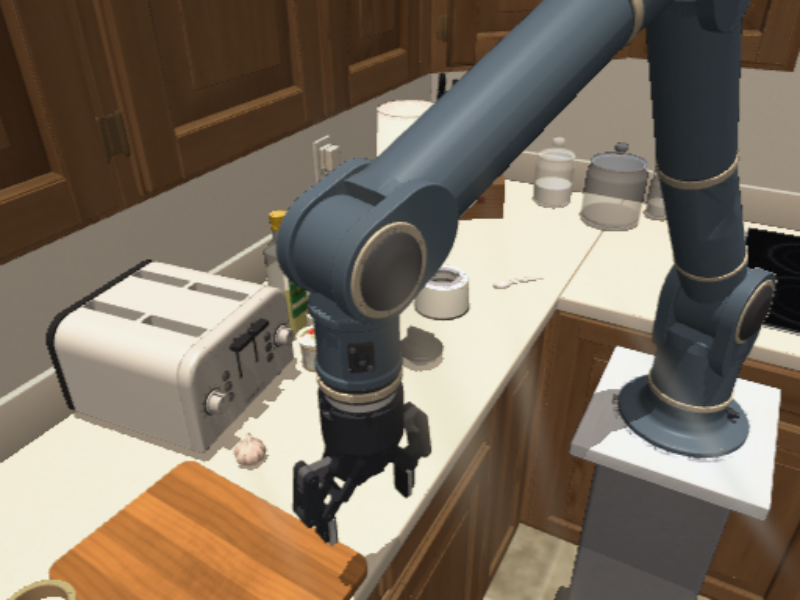

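The top view shows the lid with its upright bar at about (406,346) of the 800x600 picture, the grinder at (522,332), and the round-knob cap at (295,330). In the scene view the arm hangs left over the board, clear of everything.

```bash
cat > h.py <<'E'
from rig import *
import cv2,numpy as np
def rays(n,uv,s=None):
    c=camera_params(n); uv=np.atleast_2d(uv).astype(float)
    if n=="wrist":
        T=c['tool_from_camera']; R=np.array(s['tcp_rot'])@T[:3,:3]; p=np.array(s['position'])+np.array(s['tcp_rot'])@T[:3,3]
    else: R=np.array(c['rotation']); p=np.array(c['position'])
    r=np.c_[uv,np.ones(len(uv))]@np.linalg.inv(c['K']).T@R.T
    return p,r
def onplane(n,uv,z,s=None):
    p,r=rays(n,uv,s); return p+r*((z-p[2])/r[:,2])[:,None]
def cloud(n,d,s=None):
    v,u=np.mgrid[:d.shape[0],:d.shape[1]]
    p,r=rays(n,np.c_[u.ravel(),v.ravel()],s)
    return (p+r*d.reshape(-1,1)).reshape(*d.shape,3)
def down(a): # tool x axis at world yaw a, z down
    c,s=np.cos(a),np.sin(a); return np.array([[c,s,0],[s,-c,0],[0,0,-1.]])
E
python3 - <<'E'
from h import *
d=np.load('pics/top.npz')['d']; C=cloud("top",d)
def at(u,v,r,lo,hi):
    u,v=int(u*.64),int(v*.64); P=C[v-r:v+r,u-r:u+r].reshape(-1,3); P=P[(P[:,2]>lo)&(P[:,2]<hi)]
    m,sz,a=cv2.minAreaRect((P[:,:2]*1000).astype(np.float32)); print(len(P),np.round(m,1),np.round(sz,1),a,P[:,2].mean())
at(406,346,22,.056,.08); at(406,346,22,.02,.045); at(522,332,30,.066,.085); at(295,330,22,.02,.045);at(357,243,22,.06,.1);at(440,240,18,.09,.12);at(488,250,16,.07,.1);at(558,250,40,.03,.3)
print(C[90,300],C[100,200],C[60,250], C[110,330])
s=sense();print(s['joint_pos'])
for y in(0,.05,-.1): print(inverse_kinematics([.55,y,.22],down(np.pi)),inverse_kinematics([.55,y,.22],down(0)))
E
```

```text
124 [476.   71.2] [15.8 55.2] 83.46489715576172 0.06554833505505095
648 [475.8  71.3] [86.6 86.1] 21.44841957092285 0.03192945423608448
927 [ 524.9 -130. ] [109.4 111.2] 8.904223442077637 0.0736738732513461
662 [479.9 273.6] [85.8 88.3] 4.306571006774902 0.03193684400739899
579 [649.2 188.7] [101.8  69.3] 56.76678466796875 0.07139827338967053
231 [666.9  31.3] [44.1 43.1] 25.106822967529297 0.10521592799257565
124 [664.1 -56.9] [31. 33.] 10.814759254455566 0.08443843513168402
2326 [ 659.7 -164.1] [197.4 199.6] 6.651619911193848 0.07959667365083378
[0.62269871 0.02485808 0.56489327] [0.61878399 0.19559049 0.48863655] [0.61837892 0.10217744 0.64777495] [ 0.61783371 -0.03194264  0.51303083]
[-1.2159211   0.46935205 -0.0486011   1.53355761  0.02411382  1.14100349
 -0.08231003]
[-0.34865523  0.30756876  0.33728204  1.89050518 -0.12231383  0.96337747
  1.61474009] [-0.68230497  0.37006587  0.77805923  1.9075024  -0.3091446   0.98703896
 -1.33579232]
[-0.37835169  0.30735323  0.26199822  1.88209251 -0.09552407  0.96415981
  1.49725377] [-0.73227069  0.36191115  0.72347797  1.90064549 -0.28539623  0.98365281
 -1.45152377]
[-0.31367942  0.34102755  0.52988126  1.87837641 -0.20554334  0.97596992
  1.87781518] [-0.59163838  0.43177848  0.92563212  1.89163988 -0.40382031  1.01781039
 -1.06283361]
```

```bash
python3 - <<'E'
from h import *
def shot(n):
    s=sense(); p,d=camera("wrist"); np.savez(f'pics/{n}.npz',p=p,d=d,position=s['position'],tcp_rot=s['tcp_rot'])
    cv2.imwrite(f'pics/{n}.png',cv2.resize(p[:,:,::-1],(800,600),interpolation=cv2.INTER_CUBIC)); print(n,s['time_s'],s['position'],s['wrist_force'])
movep([.525,-.13,.20],down(np.pi)); sleep(.3); shot('wg')
movep([.476,.071,.20],down(np.radians(173.5))); sleep(.3); shot('wl')
E
```

```text
wg 3.2333 [ 0.5250788  -0.12975298  0.19996573] [-0.05040988  0.54922936 -0.5745759 ]
wl 4.425 [0.47633468 0.06983053 0.19999915] [-0.53666985 -0.86756859 -0.2614384 ]
```

View pics/wg.png

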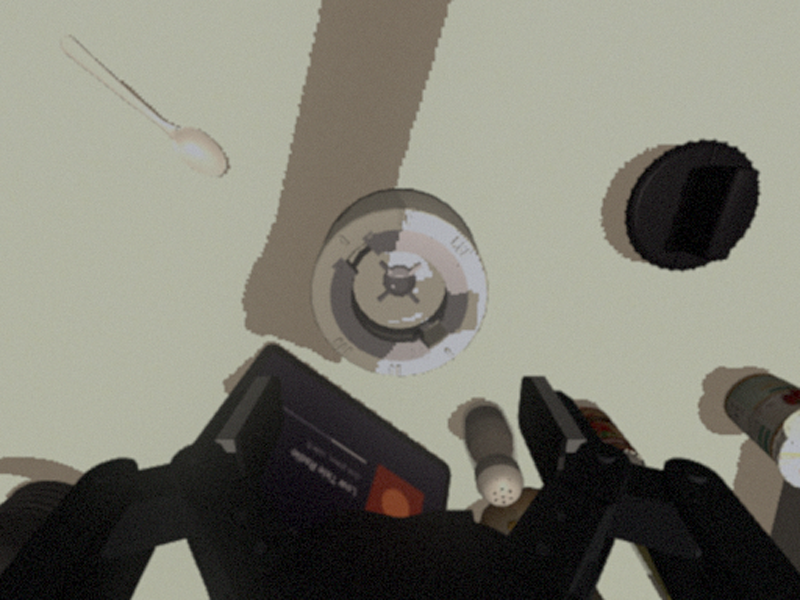

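View pics/wl.png

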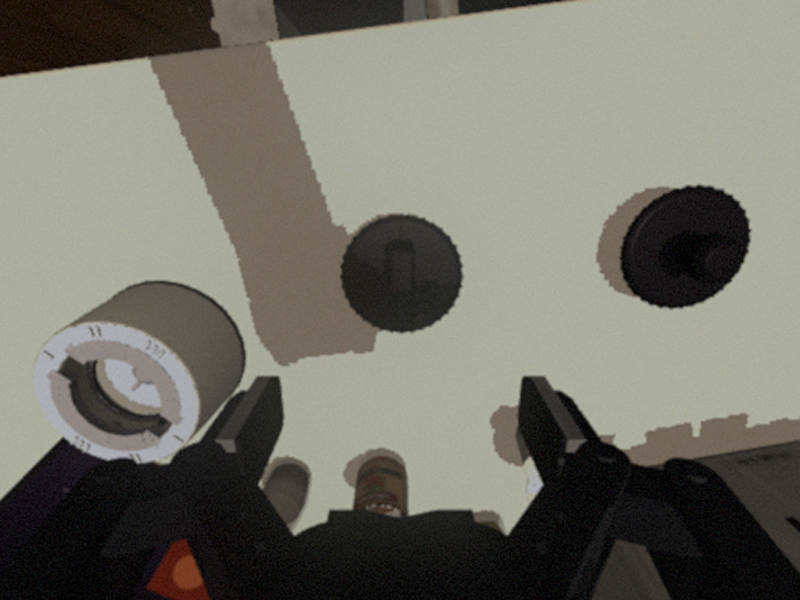

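The wrist view over the grinder shows the slots at about (352,258) and (435,335), with single ridges at (345,241) and (449,350). The second shows the lid's bar centred at about (400,268), pointing up the image between the fingers.

```bash
python3 - <<'E'
from h import *
from scipy.optimize import least_squares
def fit(P):
    f=least_squares(lambda q:np.hypot(P[:,0]-q[0],P[:,1]-q[1])-q[2],[*P.mean(0)[:2],.05],loss='soft_l1',f_scale=.001); return f.x,np.sqrt(f.fun.var())
v,u=np.mgrid[:384,:512]; uv=np.c_[u.ravel(),v.ravel()]
g=np.load('pics/wg.npz'); d=g['d']; C=cloud("wrist",d,g).reshape(-1,3)
Pz=onplane("wrist",uv,.074,g)[:,:2]; near=np.hypot(*(Pz-[.525,-.13]).T)<.07
z=C[:,2]; print('rim z',np.median(z[near&(z>.068)&(z<.08)]))
top=(z>.071)&(z<.08)&near
c0=np.array([.525,-.13])
for _ in range(3):
    # inner edge: per angle min radius of top points >, outer max
    rel=Pz-c0; r=np.hypot(*rel.T); a=np.arctan2(rel[:,1],rel[:,0]); b=((a+np.pi)/(2*np.pi)*72).astype(int)%72
    inn=[];out=[]
    for k in range(72):
        m=top&(b==k)&(r>.025)
        if m.sum()<3: continue
        i=np.where(m)[0]; out.append(Pz[i[r[i].argmax()]]); inn.append(Pz[i[r[i].argmin()]])
    out=np.array(out);inn=np.array(inn)
    o=fit(out); inner=fit(inn); c0=inner[0][:2]
    print('outer',o,'inner',inner)
rel=Pz-c0; r=np.hypot(*rel.T); a=np.degrees(np.arctan2(rel[:,1],rel[:,0]))
s=near&(r>.032)&(r<.036)&(z<.071)&(d.ravel()>0)
h=np.bincount(((a[s]+180)/5).astype(int)%72,minlength=72); tot=np.bincount(((a[near&(r>.032)&(r<.036)]+180)/5).astype(int)%72,minlength=72)
print([(k*5-180,h[k],tot[k]) for k in range(72) if h[k]])
print('slot yaw mod180',np.degrees(np.angle(np.exp(2j*np.radians(a[s])).mean()))/2)
for sl in np.degrees([0]): pass
# lid
g=np.load('pics/wl.npz'); C=cloud("wrist",g['d'],g).reshape(-1,3); z=C[:,2]; n=np.hypot(*(C[:,:2]-[.476,.071]).T)<.06
t=n&(z>.060)&(z<.072); q=C[t]; q2=onplane("wrist",uv[t],.066,g)[:,:2]
R=cv2.minAreaRect((q2*1000).astype(np.float32)); print('bar',t.sum(),R,np.median(q[:,2]))
w,V=np.linalg.eigh(np.cov(q2.T)); print('pca yaw',np.degrees(np.arctan2(*V[::-1,1])),q2.mean(0))
t=n&(z>.025)&(z<.038); q2=onplane("wrist",uv[t],.032,g)[:,:2]
hull=cv2.convexHull((q2*1000).astype(np.float32))[:,0]/1000; print('disc',fit(hull))
print(sense()['joint_pos'],sense()['position'])
E
```

```text
rim z 0.07328704804379209
outer (array([ 0.52558062, -0.1296662 ,  0.05476233]), np.float64(0.00020534744483790066)) inner (array([ 0.52589013, -0.12973486,  0.03005563]), np.float64(0.0032147723295742475))
outer (array([ 0.52557361, -0.12968389,  0.05475001]), np.float64(0.00020806805861719487)) inner (array([ 0.52592   , -0.12971888,  0.03004429]), np.float64(0.0032072745178892714))
outer (array([ 0.52558004, -0.12968584,  0.05474833]), np.float64(0.00020737362018914457)) inner (array([ 0.52592325, -0.12972356,  0.03004449]), np.float64(0.0032139655577312328))
[(-155, np.int64(7), np.int64(13)), (-150, np.int64(15), np.int64(15)), (-145, np.int64(13), np.int64(13)), (-140, np.int64(12), np.int64(12)), (-135, np.int64(14), np.int64(14)), (-130, np.int64(13), np.int64(13)), (25, np.int64(5), np.int64(10)), (30, np.int64(11), np.int64(11)), (35, np.int64(10), np.int64(10)), (40, np.int64(10), np.int64(10)), (45, np.int64(11), np.int64(11)), (50, np.int64(10), np.int64(10)), (55, np.int64(1), np.int64(11))]
slot yaw mod180 41.087067846669484
bar 827 ((474.889404296875, 71.75859832763672), (15.607463836669922, 54.47166442871094), 83.91423797607422) 0.06535760186328787
pca yaw 173.2620868003965 [0.47388764 0.07196468]
disc (array([0.47559149, 0.07164549, 0.04387775]), np.float64(0.0002255176058096818))
[-0.72361715  0.2360229   0.57567452  2.06952849 -0.16567326  0.87973193
  1.40094311] [0.4762568  0.070072   0.19999137]
```

```bash
python3 - <<'E'
from h import *
C=cloud("top",np.load('pics/top.npz')['d']).reshape(-1,3)
rr=np.hypot(*(C[:,:2]-[.5255,-.1298]).T)
for lo,hi in((.066,.08),(.08,.1),(.1,.12),(.12,.15)):
    m=(rr>lo)&(rr<hi)&(C[:,2]<.4); i=np.where(m)[0]; k=i[C[i,2].argmax()]; print(lo,hi,C[k].round(3))
for y0,ys in((-6.4,(41,-4,-10)),(173.6,(41,-4,-10)),(173.6,(221,176,170))):
    print(y0,np.round(inverse_kinematics([.4757,.0715,.062],down(np.radians(y0))),2))
    for y in ys:
        q=inverse_kinematics([.5255,-.1298,.11],down(np.radians(y))); print(y,None if q is None else np.round(q,2))
L=np.array([.4757,.0715]); R=down(np.radians(-6.4))
movep([*L,.15],R)
move_l([*L,.063],feed=.08,until_force=8); s=sense(); print(s['position'],s['wrist_force'])
command_gripper(0.0,60); s=sense(); print(s['time_s'],s['position'],s['finger_gap'],s['gripper_force'],s['wrist_force'],s['ft_torque'],s['joint_pos'])
E
```

```text
0.066 0.08 [ 0.492 -0.069  0.008]
0.08 0.1 [ 0.613 -0.167  0.007]
0.1 0.12 [ 0.62  -0.203  0.025]
0.12 0.15 [ 0.639 -0.227  0.108]
-6.4 [-1.02  0.71  1.07  2.19 -0.92  0.8  -1.01]
41 [-0.55  0.63  0.99  2.03 -0.7   0.87 -0.02]
-4 [-0.63  0.73  1.14  2.03 -0.84  0.95 -0.68]
-10 [-0.61  0.7   1.11  2.03 -0.81  0.93 -0.81]
173.6 [-0.61  0.47  0.46  2.17 -0.38  0.58  1.6 ]
41 [-0.55  0.63  0.99  2.03 -0.7   0.87 -0.02]
-4 [-0.63  0.73  1.14  2.03 -0.84  0.95 -0.68]
-10 [-0.61  0.7   1.11  2.03 -0.81  0.93 -0.81]
173.6 [-0.61  0.47  0.46  2.17 -0.38  0.58  1.6 ]
221 [ 0.2   0.43 -0.05  1.99  0.03  0.72  2.42]
176 [-0.28  0.48  0.58  2.01 -0.38  0.75  2.03]
170 [-0.29  0.49  0.6   2.02 -0.4   0.75  1.94]
[0.4760529  0.07152717 0.06337898] [0.61102494 0.14871322 0.3972355 ]
8.5917 [0.47573497 0.07146286 0.0630574 ] 0.014896697298736574 60.43406009674072 [-0.74353861 -1.0147833   0.88600505] [-0.04958717 -0.00746152  0.06271358] [-0.97861935  0.65909337  1.0014326   2.19012866 -0.85122703  0.7557288
 -1.07797631]
```

```bash
python3 - <<'E'
from h import *
move_l([.4757,.0715,.19],feed=.15)
movep([.5255,-.1298,.175],down(np.radians(41))); sleep(.3)
s=sense(); p,d=camera("wrist"); cv2.imwrite('pics/held.png',cv2.resize(p[:,:,::-1],(800,600)))
print(s['time_s'],s['position'],s['finger_gap'],s['gripper_force'],s['wrist_force'],s['ft_torque'])
E
```

```text
10.8833 [ 0.52565238 -0.12869662  0.17486055] 0.0153013865565171 60.02055108547211 [ 0.05584384  0.49244707 -3.03766009] [-0.03278943 -0.01419835  0.03251043]
```

View pics/held.png

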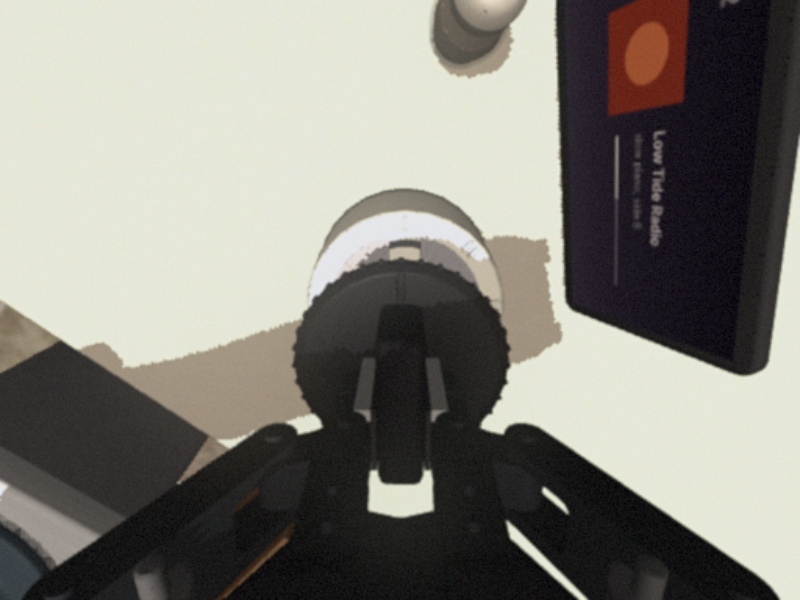

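The held lid is at (400,360), its bar pointing at a slot visible at (405,248), so it is aligned. I'll descend now.

```bash
python3 - <<'E'
from h import *
T=np.array([.5255,-.1298])
def rep(m):
    s=sense(); R=np.array(s['tcp_rot']); print(m,s['time_s'],s['position'].round(4),'yaw',np.degrees(np.arctan2(R[1,0],R[0,0])).round(2),s['wrist_force'].round(1),s['ft_torque'].round(2)); return s
R=down(np.radians(41))
move_l([*T,.145],R,feed=.08); sleep(.2); s=rep('pre')
c=T+(T-np.array(s['position'])[:2])
for z in (.13,.121,.113,.108):
    hit=move_l([*c,z],R,feed=.03,until_force=10); s=rep(hit)
    if hit: break
E
```

```text
pre 11.6583 [ 0.5258 -0.13    0.1454] yaw 40.99 [ 0.2 -0.3 -2.9] [-0.01 -0.01 -0.12]
False 12.3083 [ 0.5252 -0.1297  0.1299] yaw 40.99 [ 0.9 -0.5 -1.4] [-0.01  0.02  0.  ]
False 12.7583 [ 0.5251 -0.1296  0.1208] yaw 40.99 [-0.1 -0.5 -2.2] [0.   0.02 0.05]
False 13.175 [ 0.5251 -0.1296  0.1128] yaw 41.0 [-0.1  0.4 -2.6] [-0.05  0.03  0.  ]
True 13.3833 [ 0.5258 -0.1301  0.1109] yaw 40.99 [-0.9  0.9  5.5] [0.17 0.31 0.01]
```

```bash
python3 - <<'E'
from h import *
def rep(m):
    s=sense(); R=np.array(s['tcp_rot']); print(m,s['time_s'],s['position'].round(4),'yaw',np.degrees(np.arctan2(R[1,0],R[0,0])).round(2),s['wrist_force'].round(1),s['ft_torque'].round(2)); return s
P=[.5255,-.1298,.1105]
for y in (36,31,26,21,16,11,6,1,-3.9):
    movep(P,down(np.radians(y))); s=rep(y)
    if abs(s['ft_torque'][2])>.6 or np.linalg.norm(s['wrist_force'])>40: print('stop');break
sleep(.5); rep('end'); print(sense()['finger_gap'],sense()['gripper_force'])
s=sense(); p,d=camera("wrist"); np.savez('pics/tw.npz',p=p,d=d,position=s['position'],tcp_rot=s['tcp_rot']); cv2.imwrite('pics/tw.png',cv2.resize(p[:,:,::-1],(800,600),interpolation=cv2.INTER_CUBIC))
E
```

```text
36 13.6333 [ 0.5264 -0.1301  0.1109] yaw 36.11 [2.1 0.2 0.8] [-0.11 -0.18 -0.04]
31 13.8833 [ 0.5264 -0.1303  0.111 ] yaw 31.16 [ 1.2 -2.   1.2] [-0.29 -0.36 -0.01]
26 14.1333 [ 0.5263 -0.1304  0.111 ] yaw 26.18 [ 2.7 -2.3  2.2] [-0.49 -0.46 -0.03]
21 14.3833 [ 0.5261 -0.1304  0.1109] yaw 21.17 [ 1.9 -3.1  4.5] [-0.57 -0.42 -0.06]
16 14.6333 [ 0.5258 -0.1304  0.1109] yaw 16.12 [ 1.3 -3.8  4.4] [-0.55 -0.32 -0.03]
11 14.8833 [ 0.5256 -0.1305  0.1109] yaw 11.12 [ 1.8 -3.   5.7] [-0.59 -0.22 -0.  ]
6 15.1333 [ 0.5254 -0.1306  0.1109] yaw 6.11 [ 0.8 -4.2  5.7] [-0.65 -0.17  0.03]
1 15.3833 [ 0.5252 -0.1306  0.1109] yaw 1.09 [ 0.4 -3.7  5.8] [-0.63 -0.05  0.05]
-3.9 15.6333 [ 0.5252 -0.1306  0.1109] yaw -3.81 [-0.3 -3.6  6.8] [-0.59 -0.01  0.03]
end 16.1333 [ 0.5252 -0.1305  0.1109] yaw -3.8 [-0.1 -2.9  5.6] [-0.57 -0.02  0.04]
0.015037260306794666 61.60260736942291
```

View pics/tw.png

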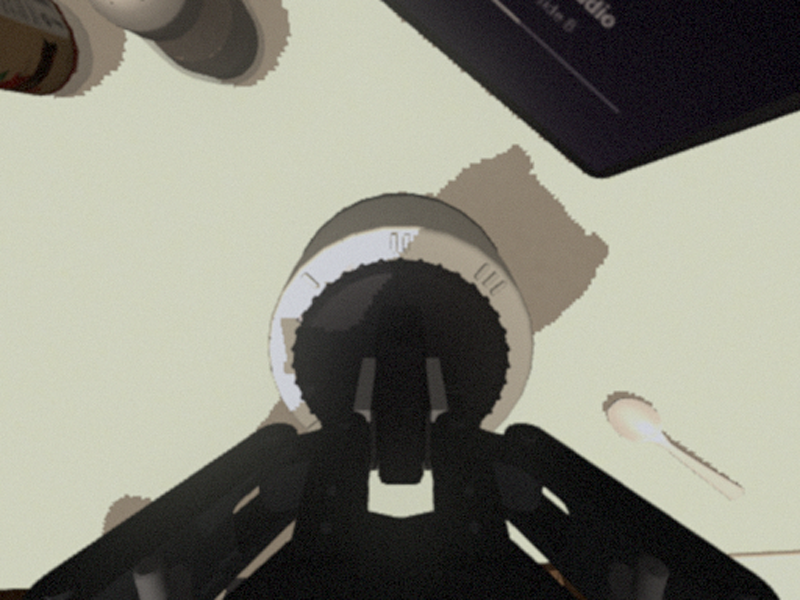

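The bar points straight at the double ridge at (400,241), with the single ridge at (312,280) and the triple at (490,278). I'll check that the disc is flat and its height by depth.

```bash
python3 - <<'E'
from h import *
g=np.load('pics/tw.npz'); C=cloud("wrist",g['d'],g).reshape(-1,3); r=np.hypot(*(C[:,:2]-[.5255,-.1298]).T)
for n,lo,hi in(('disc',.02,.042),('rim',.047,.054)):
    P=C[(r>lo)&(r<hi)&(C[:,2]>.07)&(C[:,2]<.09)]
    if n=='disc': P=P[(P[:,2]>.076)]
    A=np.c_[P[:,:2]-[.5255,-.1298],np.ones(len(P))]; x=np.linalg.lstsq(A,P[:,2],rcond=None)[0]; print(n,len(P),x,np.median(P[:,2]))
v,u=np.mgrid[:384,:512]
p=g['p'].astype(int).sum(2)[150:158,235:280]; print(p.mean(0).round().astype(int))
E
```

```text
disc 6366 [ 0.01009203 -0.00132065  0.07964161] 0.07968252257998097
rim 3639 [ 0.00398095 -0.00170377  0.07331969] 0.07333918485593177
[622 622 623 622 622 621 621 619 623 620 620 618 622 616 571 557 604 602
 520 515 619 614 554 532 599 587 516 506 549 523 481 475 470 467 468 471
 469 466 470 469 466 464 463 468 463]
```

```bash
python3 -c "
from rig import *
print(finish_job())"
```

```text
the job is handed in; nothing more can be done
None
```

The lid is seated flat on the grinder and twisted clockwise to the half-way mark, with the gripper still holding it there. I handed the job in at about 16 s on the robot's clock; the judge's verdict was not shown.

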